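# Probe a coil on the bench coil tester

### The job

Crank the black handwheel of the coil tester, regripping as needed, until the red pointer on the carriage stands at the yellow index line, so that the coil is right under the brass guide. Then take the blue-handled probe out of its rest and lower it upright through the guide into the coil until the red ring on its stem is level with the top of the guide, without touching guide or coil, and finish while still holding it there, centred and still. Leave the coil lined up and the other things on the table alone.

Things in the scene. Friction and masses are not known exactly. Their poses are not given: they have to be found in the camera images.
- tester: Coil tester fixed to the table: grey base 76 (x) x 210 (y) x 12 mm, origin at the centre of its underside, z up, y along it to the left. At x = 0: brass guide at y -70 mm, handwheel axis at y +70 mm. A post behind the guide carries its aluminium arm: x -32 to +64, 44 mm wide, top (highest part) at z 90 mm. Blue housing 40 x 40 mm, 40 mm high, and collar to z 50 mm under the wheel.
- guide_top (a point): Centre of the guide's hole at its top face, 90 mm above the table: a vertical brass bush, bore 20 mm, 10 mm long, open above and below.
- coil_centre (a point): Middle of the coil's bore, 45 mm above the table. Copper coil, black flanges 46 mm across; bore 22 mm, vertical, from 25 (closed floor) to 65 mm above the table. Its carriage (56 x 56 x 10 mm) slides along the tester's y, with a red pointer in front over 5 mm marks; it starts 20 to 29 mm left of the yellow index line, which is level with the guide.
- handwheel (a joint): Handwheel angle in rad, 0 to 4.0 (stops), growing clockwise seen from above. Drives the carriage 10 mm per rad towards the tester's -y; at 3.0 the pointer stands at the index line, the coil under the guide. Starts between 0.1 and 1.0, light friction (0.06 N m), stays where it is left.
- wheel_grip (a point): On the handwheel's vertical axis, 66 mm above the table, half-way up its rim. The wheel is a solid round black disc 50 mm across, rim 16 mm high (58 to 74 mm above the table); grip it across its diameter from above, at any yaw.
- probe_rest: Fixed rest for the probe: round grey foot 68 mm across, 7 mm high, with an upright grey tube 30 mm across, top 80 mm above the table, bore 18 mm. Origin: centre of its underside.
- probe: Loose probe, 64 to 104 g, upright in the rest. Origin at its tip (lower end), z up its axis. Steel stem 8 mm across, 70 mm long; collar 26 mm across, 70 to 75 mm above the tip (lies on the rest's top, tip 10 mm above the table); round blue handle 18 mm across, 75 to 125 mm above the tip.
- probe_tip (a point): Lower end of the probe's stem, on its axis.
- probe_ring (a point): On the probe's axis at the red ring, 45 mm above its tip: level with the guide's top face when the tip is at the middle of the coil.
- probe_handle (a point): On the probe's axis, in the blue handle, 105 mm above the tip: where to grip it.
- solder_spool: Bystander: solder spool with yellow label, 80 x 69 x 47 mm; origin at its underside.
- side_cutter: Bystander: red side cutter lying flat, 129 x 53 x 12 mm; origin at its underside.
- flux_tin: Bystander: flat round tin with red lid, 53 mm across, 22 mm high; origin at its underside.
- cleaner_bottle: Bystander: white bottle with red nozzle, 40 mm across, 96 mm high; origin at its underside.
There are look-alikes about, which are no part of the job. Leave any green or pink look-alike of the probe_rest alone.

How it is judged:
On the way, in this order (a step that is already met when the one before it is completed fails the run):
1. the coil is cranked under the guide (within 2.5 mm) and at rest, the probe still in its rest (horizontal distance between coil_centre and guide_top below 0.0025 m and distance of probe from where it was at the start of the episode below 0.02 m and velocity of joint handwheel between -0.1 and 0.1 rad/s), for 0.3 s.
2. the probe is held above the guide, its tip higher than the guide's top and within 10 mm of its axis (z of probe_tip in the frame of guide_top above 0 m and horizontal distance between probe_tip and guide_top below 0.01 m and contact force between the fingers and probe above 1 N), for 0.1 s.
At the end, for the whole second after the job is handed in: Probe held only by the fingers, upright (0.08 rad), still, touching neither guide nor coil; red ring within 6 mm of the guide top's height and 3.5 mm of its axis; tip within 4.5 mm of the coil's axis; coil within 2.5 mm of the guide's axis (horizontal distance between coil_centre and guide_top below 0.0025 m and horizontal distance between probe_ring and guide_top below 0.0035 m and horizontal distance between probe_tip and coil_centre below 0.0045 m and z of probe_ring in the frame of guide_top between -0.006 and 0.006 m and angle between probe's own z axis and vertical below 0.08 rad and linear speed of probe below 0.01 m/s and contact force between the fingers and probe above 1 N and contact force between probe and tester below 0.1 N and contact force between probe and probe_rest below 0.1 N); the arm keeps its last pose, push and grip.
It fails at once if the probe touches the tester (guide, coil or any other part of it) with more than 0.5 N (contact force between probe and tester above 0.5 N).
It fails at once if a bystander is moved by more than 30 mm (distance of any of solder_spool, side_cutter, flux_tin, cleaner_bottle from where it was at the start of the episode above 0.03 m).
It also fails if it takes over 67 s, if anything falls off the work surface, if the arm or the gripper's body presses on something with over 40 N, if the wrist force passes 120 N, or if a joint passes its speed limit or range.

### The arm

A 6-joint arm with a two-finger parallel gripper is mounted at the origin on a cart in front of the work surface, level with it; the furniture and walls round the work are solid. World frame = base frame: x ahead of the robot, y to its left, z up, the work surface at z = 0. Lengths are in m, angles in rad, forces in N, time in s.
With the tool pointing down it reaches from about 0.25 to 0.85 m from the base axis. Payload 12.5 kg.
Tool frame: the origin (TCP) lies between the finger pads; the fingertips stand 8 mm ahead of it and the grasp point (between the pads) lies 11 mm behind it; z points along the fingers, y is the line along which they close (so a half turn about z gives the same grasp; the last joint's range is limited). The gripper opens to 93 mm and grips with 3 to 60 N. Pads are 15 mm wide; open, the fingers measure 128 mm over their backs; the gripper's body (75 mm by 188 mm) begins 65 mm behind the grasp point.
Start: joints at [1.242, 0.351, 1.652, -0, 1.139, -0.085], TCP at [0.133, 0.534, 0.227] pointing down, gripper open.
Joint ranges: [-2.75, 2.75], [-0.79, 2.1], [0.01, 2.65], [-1.57, 4.71], [0.07, 3.14], [-2.87, 2.87]. Speed limits (rad/s): [2.22, 2.22, 2.79, 3.14, 3.14, 3.14].

### API

Orientations are given as [roll, pitch, yaw] about the fixed x, y, z axes, in that order (R = Rz(yaw) Ry(pitch) Rx(roll)).
In Python, from plant import robot, cams gives the robot as it stands.
- The arm moves only by the tool send_rows, never from a script. Its arguments are lists of equal length, an entry for each row: "delta_rot": the turn, a rotation vector about the tool's x, y, z in rad, a list of three; "linear": the shift along the tool's x, y, z in cm, a list of three; "gripper": the opening, from -1 (shut) to 1 (fully open). A call has 1 to 8 rows; each row shifts and turns the commanded pose from where the row before left it, along the tool's axes as they then stand; what a row does not reach is not made up. A row lasts 1/8 s, in which the tool goes at most 62.5 mm and 10.7 degrees, less where a joint would pass 70% of its speed; a pose out of reach is approached as far as the arm can. A call with a gripper value outside its range is refused whole. The fingers move at their own pace and stop on an object; "grip_force" is the grip in N (left out, the last holds). Time passes only in rows, so rows that do not move let the fingers close. It gives the time, the measured TCP pose, the force, the opening and the grip force at its end, in the units of the state.
- robot.sense(): the state, without advancing time (a new reading comes with each control period).
- cams.camera(name): name is "scene" or "top" or "wrist"; returns a dict with "image" (400x640x3 uint8, red, green, blue), "camera_matrix" (3x3 intrinsics, pixels), "R" (3x3) and "t" (3): a world point X has camera coordinates R X + t. Camera axes: x right, y down, z forward; pixel columns grow to the right and rows downward; lengths in m; the calibration is good to about 2 mm. The wrist camera is an equidistant fisheye: a pixel r from the principal point sees the ray r / f radians off the axis. A picture is of the moment at which its call begins. There is no depth.
- robot.job_done(): hands the job in; it is judged then, once.
Trained networks look in a picture, given as the dict that the camera call returned (one of the last four; its "shot" number tells which), for a name from the list of things; names that differ only in an ending like _2 or _b are one class to them, and where a whole thing is asked for, a point or a joint stands for the part that bears it (a point fixed in the world has none). Each returns a list of dicts, best first, with "p" (0 to 1); they miss things now and then, are a little off and sometimes report something else, mostly with a low value. They report only what shows in the picture. A call takes as long as a camera call. They do not tell look-alikes from the thing itself.
- cams.search_frame(picture, query): "box" ([centre column, centre row, width, height] in pixels, round what is visible of it).
The state is a dict: "t": time; "q": joint angles; "joint_velocities": joint speeds; "joint_efforts": joint torques, N m; "eef_pos": TCP position; "ee_rot": TCP orientation; "force": force on the tool from outside, world axes, zero at the start; "ft_torque": the same for the moment, N m; "finger_gap": opening from 0.0 (shut) to 1.0 (fully open); "finger_force": force on a finger pad.
Only numpy, scipy, OpenCV 4.12 (cv2) and the standard library are available. Lean on these libraries where they do the work, as an engineer would, in place of code of your own. Each camera call takes 0.05 s, during which the arm holds its last target. There are 200 camera calls.

## Working session

There is one attempt and no reset: what is moved stays moved. The work goes in short steps, Python scripts to look and compute and a tool call to move; the robot and the scene stay as the last step left them, time stands still between calls to the robot, and variables do not carry over. Pictures are saved under pics/ and viewed, at most 14 in all, crops included, and the job is handed in when it is done.

Besides the shell and the picture viewer there is one more tool, called after "Call:" as name(argument=value, ...) on one line, values as JSON. send_rows: Moves the arm, as the interface text tells. Its arguments: {"type":"object","properties":{"delta_rot":{"type":"array"},"linear":{"type":"array"},"gripper":{"type":"array"},"grip_force":{"type":"number"}},"required":["delta_rot","linear","gripper"]}

```bash
mkdir -p pics
cat > h.py <<'E'
import numpy as np, cv2, pickle
from plant import robot, cams
def ray(p,u,v):
    K=np.array(p["camera_matrix"]);R=np.array(p["R"]);t=np.array(p["t"])
    d=R.T@np.linalg.inv(K)@np.array([u,v,1.]);return -R.T@t,d
def onz(p,u,v,z):
    c,d=ray(p,u,v);return c+d*(z-c[2])/d[2]
def proj(p,X):
    K=np.array(p["camera_matrix"]);c=np.array(p["R"])@np.array(X)+np.array(p["t"]);q=K@c;return q[:2]/q[2]
def save(p,n): cv2.imwrite("pics/"+n,p["image"][:,:,::-1])
E
python3 - <<'E'
from h import *
s=robot.sense();print(s)
for n in("scene","top"):
    p=cams.camera(n);save(p,n+"1.png");pickle.dump(p,open(n+"1.pkl","wb"))
    print(n,np.round(-np.array(p["R"]).T@p["t"],3),p["camera_matrix"][0])
    for q in("tester","handwheel","probe_rest","probe","guide_top","coil_centre","solder_spool","side_cutter","flux_tin","cleaner_bottle"):
        print(q,[(np.round(d["box"]).astype(int).tolist(),round(d["p"],2)) for d in cams.search_frame(p,q)[:4]])
E
```

```text
{'t': 0.0, 'q': array([ 1.24244290e+00,  3.51220835e-01,  1.65240455e+00, -3.44478139e-05,
        1.13909569e+00, -8.45905335e-02]), 'joint_velocities': array([-0.00078465,  0.00061461, -0.00074722,  0.00130705, -0.00093416,
        0.0003501 ]), 'joint_efforts': array([-1.87062382e-03, -4.97318208e+01, -2.85252964e+01,  6.98066340e-02,
        2.57121550e-02, -1.33379899e-04]), 'eef_pos': array([0.13261874, 0.5334362 , 0.22611728]), 'ee_rot': array([-3.14046562e+00, -6.41808705e-05,  2.89784416e+00]), 'force': array([-0.40465475,  0.16016737,  0.54924266]), 'ft_torque': array([-0.00913222,  0.0499646 ,  0.00757494]), 'finger_force': 0.0, 'finger_gap': 0.9984743919868939}
scene [ 0.127 -0.26   0.909] [421.94879188   0.         321.13840365]
tester [([386, 283, 98, 84], 0.65)]
handwheel [([357, 250, 15, 18], 0.67), ([280, 271, 23, 53], 0.54)]
probe_rest [([306, 207, 26, 27], 0.74), ([271, 181, 22, 34], 0.68), ([329, 306, 31, 40], 0.63)]
probe [([306, 185, 9, 14], 0.53), ([385, 283, 44, 42], 0.47), ([332, 145, 15, 25], 0.35)]
guide_top [([383, 282, 94, 83], 0.94), ([305, 185, 12, 20],
[... 221 characters left out ...]
24)]
cleaner_bottle [([333, 144, 15, 31], 0.59), ([279, 269, 22, 50], 0.39)]
top [0.272 0.256 1.428] [485.72939773   0.         322.4027907 ]
tester [([404, 186, 77, 54], 0.92)]
handwheel [([382, 194, 22, 23], 0.54)]
probe_rest [([310, 204, 24, 24], 0.88), ([271, 215, 24, 25], 0.68), ([400, 239, 21, 23], 0.68)]
probe [([308, 198, 8, 12], 0.4), ([381, 194, 24, 24], 0.22)]
guide_top [([403, 186, 76, 55], 0.91)]
coil_centre [([406, 186, 75, 53], 0.39)]
solder_spool [([231, 174, 23, 24], 0.54)]
side_cutter [([352, 254, 41, 32], 0.74), ([307, 198, 11, 8], 0.39)]
flux_tin [([414, 189, 27, 18], 0.71), ([286, 158, 18, 15], 0.7), ([404, 186, 80, 51], 0.38)]
cleaner_bottle [([264, 142, 17, 12], 0.59)]
```

Run:
```python
from h import *
a=pickle.load(open("scene1.pkl","rb"));b=pickle.load(open("top1.pkl","rb"))
A=cv2.resize(a["image"][120:340,240:450],None,fx=2.6,fy=2.6,interpolation=cv2.INTER_CUBIC)
B=cv2.resize(b["image"][120:280,200:460],None,fx=3,fy=3,interpolation=cv2.INTER_CUBIC)
cv2.imwrite("pics/a.png",A[:,:,::-1]);cv2.imwrite("pics/b.png",B[:,:,::-1])
for u,v,z in((310,204,.05),(271,215,.05),(400,239,.05),(382,194,.066),(404,186,.03),(352,254,0),(286,158,0),(231,174,.02),(264,142,.05)):print(u,v,onz(b,u,v,z).round(3))
print(b["R"],a["R"])
```

```text
310 204 [0.47  0.311 0.05 ]
271 215 [0.441 0.424 0.05 ]
400 239 [0.363 0.059 0.05 ]
382 194 [0.49  0.106 0.066]
404 186 [0.518 0.037 0.03 ]
352 254 [0.326 0.194 0.   ]
286 158 [0.619 0.383 0.   ]
231 174 [0.57  0.545 0.02 ]
264 142 [0.657 0.443 0.05 ]
[[-0.02489705 -0.99953163 -0.01779488]
 [-0.98691703  0.02741144 -0.15888167]
 [ 0.15929504  0.01360639 -0.98713725]] [[ 0.83344719 -0.5523057   0.01800535]
 [-0.42844734 -0.66643249 -0.61016442]
 [ 0.34899664  0.50082548 -0.79207019]]
```

View pics/a.png

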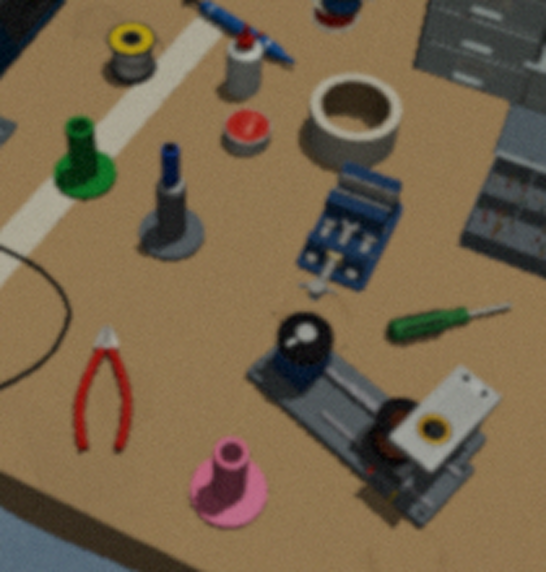

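View pics/b.png

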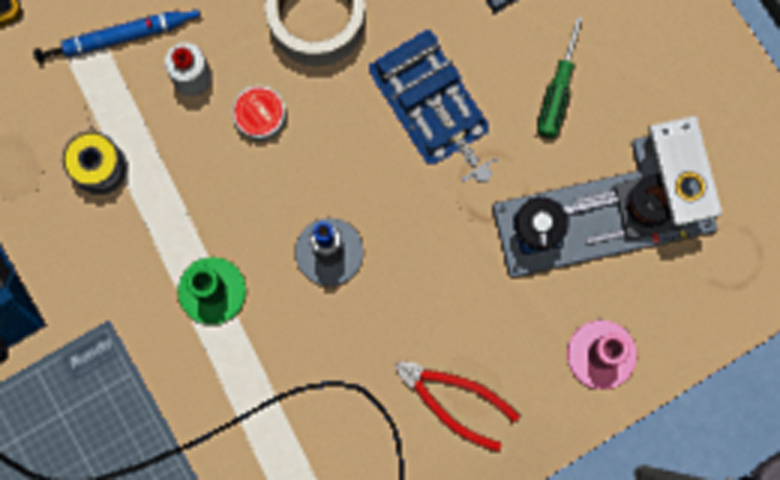

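The scene shows three rest-like things at top-camera pixels: grey with blue handle (310,204), green (271,215) and pink (400,239). I choose the grey one that holds the blue-handled probe. The wheel is the black disc at (380,194), not the tape roll or the spool. The guide is at (430,182).

```bash
cat >> h.py <<'E'
def tri(l):
    A=np.zeros((3,3));y=np.zeros(3)
    for p,u,v in l:
        c,d=ray(p,u,v);d/=np.linalg.norm(d);M=np.eye(3)-np.outer(d,d);A+=M;y+=M@c
    return np.linalg.solve(A,y)
E
python3 - <<'E'
from h import *
a=pickle.load(open("scene1.pkl","rb"));b=pickle.load(open("top1.pkl","rb"))
for n,sa,sb,z in(("wheel",(304,340),(541,223),.074),("guide",(434,430),(690,187),.09),("probe",(170,150),(324,230),.135)):
    ua=(sa[0]/2.6+239.7,sa[1]/2.6+119.7);ub=(sb[0]/3+199.7,sb[1]/3+119.7)
    print(n,tri([(a,*ua),(b,*ub)]).round(4),onz(a,*ua,z).round(4),onz(b,*ub,z).round(4))
c=cv2.resize(b["image"][180:230,290:330],None,fx=8,fy=8,interpolation=cv2.INTER_CUBIC)
cv2.imwrite("pics/c.png",c[:,:,::-1])
E
```

```text
wheel [0.4914 0.111  0.0592] [0.4849 0.1046 0.074 ] [0.4892 0.1125 0.074 ]
guide [ 0.5186 -0.0273  0.0843] [ 0.5169 -0.0293  0.09  ] [ 0.5167 -0.0256  0.09  ]
probe [0.4787 0.3143 0.1299] [0.4759 0.3107 0.135 ] [0.4785 0.3138 0.135 ]
```

View pics/c.png

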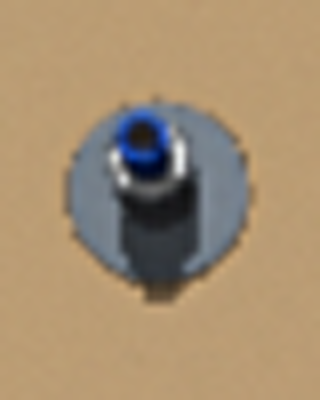

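The close crop shows the grey-footed rest with the blue probe handle at top-camera pixel (308,197). It is the right one. Moving above the handwheel.

Call:
send_rows(linear=[[-5, -3.7, 0], [-5, -3.7, 0], [-5, -3.7, 0], [-5, -3.7, 0], [-5, -3.7, 0], [-5, -3.7, 0], [-5, -3.7, 0], [-5, -3.7, 0]], delta_rot=[[0, 0, 0], [0, 0, 0], [0, 0, 0], [0, 0, 0], [0, 0, 0], [0, 0, 0], [0, 0, 0], [0, 0, 0]], gripper=[1, 1, 1, 1, 1, 1, 1, 1])

```text
t: 2.1
eef_pos: [0.4506, 0.1481, 0.2269]
ee_rot: [3.141, 0.001, 2.898]
force: [0.7, 1.0, 0.1]
finger_gap: 1.001
finger_force: 0.0
```

Call:
send_rows(linear=[[-4.5, -2.9, 4], [0, 0, 2], [0, 0, 0]], delta_rot=[[0, 0, 0], [0, 0, 0], [0, 0, 0]], gripper=[1, 1, 1])

```text
t: 2.48
eef_pos: [0.4831, 0.113, 0.1681]
ee_rot: [-3.141, -0.003, 2.897]
force: [0.7, 0.2, 0.6]
finger_gap: 0.999
finger_force: 0.0
```

```bash
cat >> h.py <<'E'
def wray(p,u,v):
    K=np.array(p["camera_matrix"]);R=np.array(p["R"]);t=np.array(p["t"])
    x=(u-K[0,2])/K[0,0];y=(v-K[1,2])/K[1,1];r=np.hypot(x,y)
    d=np.array([x/r*np.sin(r),y/r*np.sin(r),np.cos(r)]) if r>1e-9 else np.array([0,0,1.])
    return -R.T@t,R.T@d
def wz(p,u,v,z):
    c,d=wray(p,u,v);return c+d*(z-c[2])/d[2]
def wproj(p,X):
    K=np.array(p["camera_matrix"]);c=np.array(p["R"])@np.array(X)+np.array(p["t"])
    h=np.hypot(c[0],c[1]);r=np.arctan2(h,c[2]);return np.array([K[0,2]+K[0,0]*r*c[0]/h,K[1,2]+K[1,1]*r*c[1]/h])
E
python3 - <<'E'
from h import *
p=cams.camera("wrist");pickle.dump(p,open("w1.pkl","wb"));save(p,"w1.png")
print(robot.sense()["eef_pos"],p["camera_matrix"],-np.array(p["R"]).T@p["t"],p["R"])
for n,X in(("wheel",(.487,.109,.074)),("guide",(.517,-.027,.09))):print(n,wproj(p,X))
for q in("handwheel","coil_centre","tester"):
        print(q,[(np.round(d["box"]).astype(int).tolist(),round(d["p"],2)) for d in cams.search_frame(p,q)[:3]])
E
```

```text
[0.48356168 0.1134866  0.1692803 ] [[309.70691629   0.         322.25780048]
 [  0.         309.70691629 197.22595295]
 [  0.           0.           1.        ]] [0.40555549 0.13188804 0.32612669] [[ 2.42980889e-01  9.70030898e-01  5.87112230e-04]
 [ 9.30167815e-01 -2.33167314e-01  2.83585683e-01]
 [ 2.75223770e-01 -6.83597883e-02 -9.58946722e-01]]
wheel [319.27503525 208.40174138]
guide [187.81113383 275.1833863 ]
handwheel [([321, 206, 58, 55], 0.87)]
coil_centre [([245, 229, 95, 50], 0.87), ([259, 236, 209, 186], 0.53)]
tester [([261, 236, 211, 182], 0.98)]
```

View pics/w1.png

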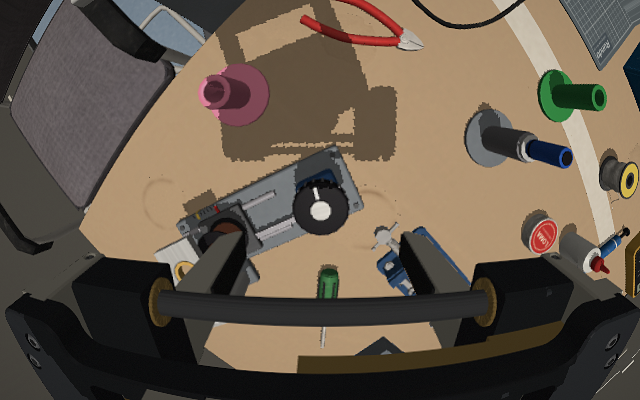

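The wrist view shows the wheel at about (320,207), the guide at (183,272) partly behind the finger, and the pointer and index marks near (205,212). Next I fit the wheel's outline.

Run:
```python
from h import *
from scipy.optimize import least_squares
p=pickle.load(open("w1.pkl","rb"));im=p["image"]
g=im.max(axis=2).astype(np.uint8)
m=((g<60)).astype(np.uint8);m[:165]=0;m[250:]=0;m[:,:285]=0;m[:,355:]=0
n,l,s,c=cv2.connectedComponentsWithStats(m);k=1+np.argmax(s[1:,4]);print(s[k],c[k])
x,y,w,h,_=s[k];obs=np.array([x,y,x+w-1,y+h-1])
th=np.linspace(0,6.28,200)
def box(c):
    P=np.array([wproj(p,(c[0]+.025*np.cos(t),c[1]+.025*np.sin(t),z)) for z in(.058,.074) for t in th]);return np.r_[P.min(0),P.max(0)]
r=least_squares(lambda c:box(c)-obs,[.487,.109],diff_step=1e-3);print(r.x,r.fun,obs)
r=least_squares(lambda c:(box(c)-np.array([292,178.5,350,233.5])),[.487,.109],diff_step=1e-3);print("net",r.x,r.fun)
A=cv2.resize(im[170:300,150:360],None,fx=3.7,fy=3.7,interpolation=cv2.INTER_CUBIC)
cv2.imwrite("pics/d.png",A[:,:,::-1])
```

```text
[ 292  168   57   67 2345] [320.13816631 202.85415778]
[0.48301823 0.11063265] [-1.18558204  3.17607311  1.18476741 -3.29163201] [292 168 348 234]
net [0.48786775 0.11029972] [-0.02963521 -2.0420026   0.02875697  2.1794235 ]
```

View pics/d.png

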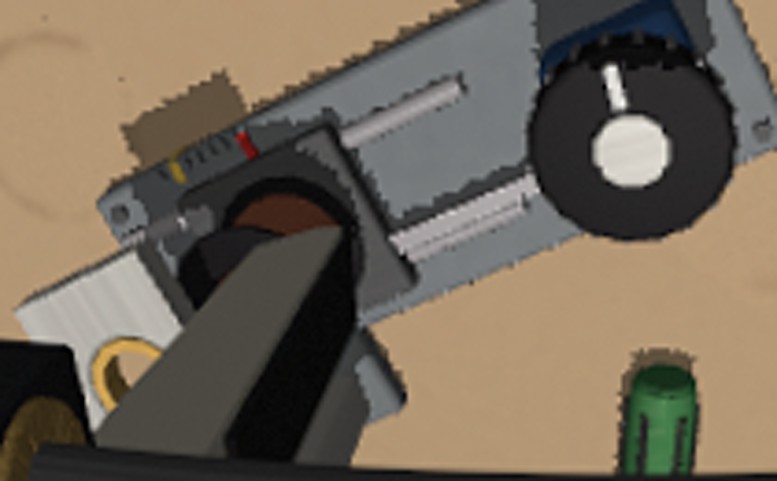

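Run:
```python
from h import *
p=pickle.load(open("w1.pkl","rb"))
f=lambda x,y:(x/3.7+149.6,y/3.7+169.6)
for z in(.012,.017,.022):
    a=wz(p,*f(247,145),z);b=wz(p,*f(178,166),z);print(z,a,b,np.linalg.norm(a-b))
g=wz(p,*f(131,377),.09);print("guide",g)
w=np.array([.487,.110]);print(np.linalg.norm(g[:2]-w),np.arctan2(*(w-g[:2])[::-1])-np.pi/2)
print(wz(p,*f(631,150),.076))
```

```text
0.012 [ 0.48005626 -0.00820708  0.012     ] [ 0.48107416 -0.0331439   0.012     ] 0.024957590470288095
0.017 [ 0.47887042 -0.00597716  0.017     ] [ 0.47987212 -0.03051706  0.017     ] 0.024560336892070923
0.022 [ 0.47768458 -0.00374725  0.022     ] [ 0.47867008 -0.02789023  0.022     ] 0.02416308331385381
guide [ 0.51269053 -0.02821075  0.09      ]
0.14057814721374381 0.1837818825097539
[0.48805059 0.1095131  0.076     ]
```

Call:
send_rows(linear=[[-0.4, -0.3, 3], [0, 0, 3.5], [0, 0, 2], [0, 0, 0], [0, 0, 0]], delta_rot=[[0, 0, 0], [0, 0, 0], [0, 0, 0], [0, 0, 0], [0, 0, 0]], gripper=[1, 1, 1, 1, 1])

```text
t: 3.3
eef_pos: [0.4876, 0.1099, 0.0855]
ee_rot: [3.141, 0.002, 2.898]
force: [0.6, 0.2, 0.7]
finger_gap: 1.0
finger_force: 0.0
```

Now down 2.9 cm and grip.

Call:
send_rows(linear=[[0, 0, 1.5], [0, 0, 1.4], [0, 0, 0], [0, 0, 0], [0, 0, 0], [0, 0, 0], [0, 0, 0], [0, 0, 0]], delta_rot=[[0, 0, 0], [0, 0, 0], [0, 0, 0], [0, 0, 0], [0, 0, 0], [0, 0, 0], [0, 0, 0], [0, 0, 0]], gripper=[1, 1, 0.2, 0, -0.2, -0.2, -0.2, -0.2], grip_force=15)

```text
t: 4.3
eef_pos: [0.4872, 0.1101, 0.0555]
ee_rot: [3.141, 0.001, 2.898]
force: [-0.6, 4.8, 0.0]
finger_gap: 0.538
finger_force: 15.0
```

Call:
send_rows(linear=[[0, 0, 0], [0, 0, 0], [0, 0, 0], [0, 0, 0], [0, 0, 0], [0, 0, 0], [0, 0, 0], [0, 0, 0]], delta_rot=[[0, 0, 0.1], [0, 0, 0.17], [0, 0, 0.17], [0, 0, 0.17], [0, 0, 0.17], [0, 0, 0.17], [0, 0, 0.1], [0, 0, 0]], gripper=[-0.2, -0.2, -0.2, -0.2, -0.2, -0.2, -0.2, -0.2])

```text
t: 5.3
eef_pos: [0.4885, 0.1111, 0.0555]
ee_rot: [3.137, -0.001, 1.846]
force: [7.5, 14.3, -7.9]
finger_gap: 0.533
finger_force: 15.0
```

Call:
send_rows(linear=[[0, 0, 0], [0, 0, 0], [0, 0, 0], [0, 0, 0], [0, 0, 0], [0, 0, 0], [0, 0, 0], [0, 0, 0]], delta_rot=[[0, 0, 0.17], [0, 0, 0.17], [0, 0, 0.17], [0, 0, 0.17], [0, 0, 0.17], [0, 0, 0.15], [0, 0, 0], [0, 0, 0]], gripper=[-0.2, -0.2, -0.2, -0.2, -0.2, -0.2, -0.2, -0.2])

```text
t: 6.3
eef_pos: [0.4898, 0.1106, 0.0557]
ee_rot: [3.138, -0.006, 0.847]
force: [13.1, 8.8, -12.0]
finger_gap: 0.536
finger_force: 15.0
```

Run:
```python
from h import *
p=cams.camera("wrist");pickle.dump(p,open("w2.pkl","wb"));save(p,"w2.png")
b=cams.camera("top");pickle.dump(b,open("top2.pkl","wb"))
print([wproj(p,X).round() for X in((.48,-.031,.017),(.4801,-.006,.017),(.515,-.028,.09))])
```

```text
[array([421., 343.]), array([406., 329.]), array([485., 379.])]
```

View pics/w2.png

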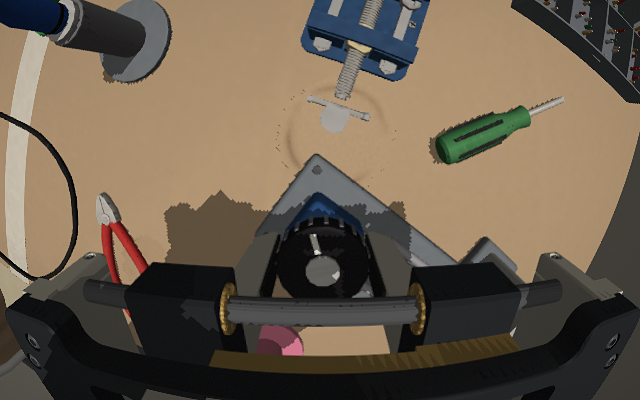

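The wheel turned with the gripper and its white mark kept the same bearing. About 0.35 rad is left. I'll turn 0.3, release, rise and check the pointer.

Call:
send_rows(linear=[[0, 0, 0], [0, 0, 0], [0, 0, 0], [0, 0, 0], [0, 0, 0], [0, 0, -4], [0, 0, -5], [0, 0, 0]], delta_rot=[[0, 0, 0.15], [0, 0, 0.15], [0, 0, 0], [0, 0, 0], [0, 0, 0], [0, 0, 0], [0, 0, 0], [0, 0, 0]], gripper=[-0.2, -0.2, -0.2, 0.6, 1, 1, 1, 1])

```text
t: 7.4
eef_pos: [0.4884, 0.1098, 0.1483]
ee_rot: [3.139, -0.005, 0.548]
force: [-0.6, -0.1, -0.2]
finger_gap: 0.987
finger_force: 0.0
```

Call:
send_rows(linear=[[0, 0, -3], [0, 0, -3], [0, 0, 0], [0, 0, 0], [0, 0, 0], [0, 0, 0], [0, 0, 0], [0, 0, 0]], delta_rot=[[0, 0, -0.18], [0, 0, -0.18], [0, 0, -0.18], [0, 0, -0.18], [0, 0, -0.18], [0, 0, -0.18], [0, 0, -0.18], [0, 0, -0.18]], gripper=[1, 1, 1, 1, 1, 1, 1, 1])

```text
t: 8.4
eef_pos: [0.4863, 0.1095, 0.2041]
ee_rot: [-3.14, -0.001, 1.994]
force: [-0.2, 0.5, 0.1]
finger_gap: 1.0
finger_force: 0.0
```

Call:
send_rows(linear=[[0, 0, 0], [0, 0, 0], [0, 0, 0], [0, 0, 0], [0, 0, 0], [-2.1, -4.3, 0], [-2.1, -4.3, 0], [-2.1, -4.3, 0]], delta_rot=[[0, 0, -0.18], [0, 0, -0.18], [0, 0, -0.18], [0, 0, -0.18], [0, 0, -0.18], [0, 0, 0], [0, 0, 0], [0, 0, 0]], gripper=[1, 1, 1, 1, 1, 1, 1, 1])

```text
t: 9.4
eef_pos: [0.5151, -0.0325, 0.2042]
ee_rot: [-3.141, -0.002, 2.888]
force: [0.1, -0.1, -0.8]
finger_gap: 0.998
finger_force: 0.0
```

Call:
send_rows(linear=[[0, 0, 0], [0, 0, 0]], delta_rot=[[0, 0, 0], [0, 0, 0]], gripper=[1, 1])

```text
t: 9.65
eef_pos: [0.515, -0.0308, 0.2044]
ee_rot: [3.142, -0.002, 2.887]
force: [-0.2, -0.4, -0.2]
finger_gap: 1.0
finger_force: 0.0
```

Run:
```python
from h import *
p=cams.camera("wrist");pickle.dump(p,open("w3.pkl","wb"))
for X in((.48,-.031,.017),(.515,-.028,.09)):print(wproj(p,X).round())
A=cv2.resize(p["image"][130:290,220:420],None,fx=3.7,fy=3.7,interpolation=cv2.INTER_CUBIC)
cv2.imwrite("pics/e.png",A[:,:,::-1])
```

```text
[314. 149.]
[325. 196.]
```

View pics/e.png

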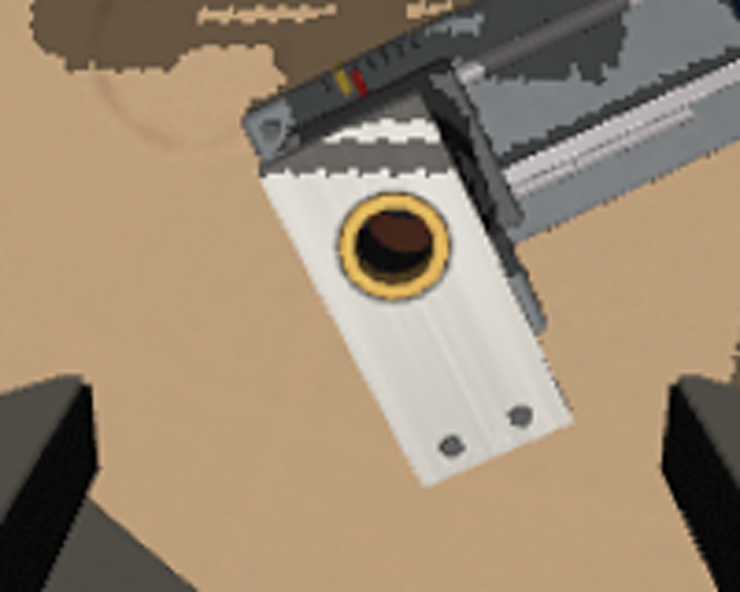

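Red pointer at crop (359,82), yellow index at (345,82), guide ring centre at (395,247).

Run:
```python
from h import *
p=pickle.load(open("w3.pkl","rb"));im=p["image"].astype(float)
hsv=cv2.cvtColor(p["image"],cv2.COLOR_RGB2HSV).astype(int);H,S,V=hsv[...,0],hsv[...,1],hsv[...,2]
def cen(m,x0,x1,y0,y1):
    q=np.zeros_like(m);q[y0:y1,x0:x1]=m[y0:y1,x0:x1];v,u=np.nonzero(q);return u.mean(),v.mean(),len(u)
r=cen(((H<6)|(H>174))&(S>140)&(V>60),308,322,144,160);y=cen((H>15)&(H<32)&(S>140)&(V>60),308,322,144,160)
g=cen((H>15)&(H<32)&(S>120)&(V>100),305,348,178,215);print(r,y,g)
ax=np.array([-np.sin(.19),np.cos(.19)])
for z in(.012,.017,.022):
    a=wz(p,*r[:2],z);b=wz(p,*y[:2],z);print(z,a,b,(a-b)[:2]@ax)
print("guide",wz(p,326.4,196.5,.09),wz(p,*g[:2],.09))
# arm long edges, z=.09 : left edge and right edge, for yaw
f=lambda x,y:wz(p,x/3.7+219.6,y/3.7+129.6,.09)
for A,B in((f(262,178),f(425,487)),(f(450,178),f(572,422)),(f(425,487),f(572,422))):print((A-B).round(4),np.linalg.norm(A-B),np.degrees(np.arctan2(*(A-B)[1::-1])))
```

```text
(np.float64(316.6111111111111), np.float64(151.88888888888889), 18) (np.float64(312.11764705882354), np.float64(150.8235294117647), 17) (np.float64(325.98136645962734), np.float64(195.7111801242236), 322)
0.012 [ 0.48442023 -0.02957338  0.012     ] [ 0.48192767 -0.03420596  0.012     ] 0.004078472221237721
0.017 [ 0.48374865 -0.02931197  0.017     ] [ 0.48129167 -0.03387843  0.017     ] 0.004020260922136462
0.022 [ 0.48307706 -0.02905056  0.022     ] [ 0.48065566 -0.0335509   0.022     ] 0.003962049623035207
guide [ 0.51600171 -0.02736871  0.09      ] [ 0.51517528 -0.02755256  0.09      ]
[-0.0923 -0.0182  0.    ] 0.09408392454162849 -168.82373969177547
[-0.0721 -0.016   0.    ] 0.07385108498330639 -167.50152983099662
[ 0.0086 -0.0422  0.    ] 0.043031868440652446 -78.52752654746841
```

Run:
```python
from h import *
p=pickle.load(open("w3.pkl","rb"))
A=cv2.resize(p["image"][140:200,300:365],None,fx=9,fy=9,interpolation=cv2.INTER_CUBIC)
cv2.imwrite("pics/f.png",A[:,:,::-1])
g=np.array([.5157,-.0277]);y=.205
ax=np.array([-np.sin(y),np.cos(y)]);ex=np.array([np.cos(y),np.sin(y)])
# predicted pixels (crop coords) of carriage corners/pointer for offsets d
for d in(0,.002,.004,.006):
  for z in(.022,.025):
    o=[]
    for dx,dy in((-.028,.028),(0,.028),(.02,.028)):
        X=g+ex*dx+ax*(dy+d);u=wproj(p,(*X,z));o.append(((u-[299.6,139.6])*9).round(0).tolist())
    print(d,z,o)
```

```text
0 0.022 [[334.0, 60.0], [432.0, 261.0], [499.0, 400.0]]
0 0.025 [[335.0, 63.0], [434.0, 265.0], [501.0, 406.0]]
0.002 0.022 [[349.0, 53.0], [446.0, 254.0], [513.0, 393.0]]
0.002 0.025 [[350.0, 56.0], [448.0, 258.0], [516.0, 399.0]]
0.004 0.022 [[363.0, 46.0], [461.0, 247.0], [527.0, 387.0]]
0.004 0.025 [[365.0, 49.0], [463.0, 251.0], [530.0, 392.0]]
0.006 0.022 [[378.0, 39.0], [475.0, 240.0], [542.0, 380.0]]
0.006 0.025 [[380.0, 42.0], [477.0, 244.0], [544.0, 385.0]]
```

View pics/f.png

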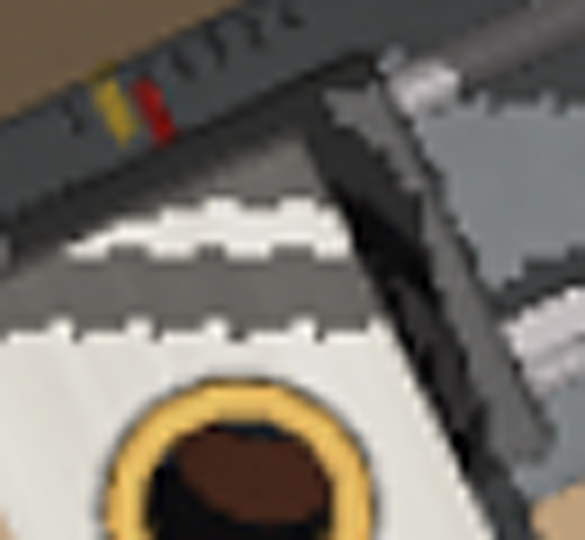

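About 4.2 mm (0.42 rad) remains, and the carriage edge agrees with that. Going back to the wheel.

Call:
send_rows(linear=[[2, 4.3, 0], [2, 4.3, 0], [2.2, 4.35, 0], [0, 0, 4], [0, 0, 4], [0, 0, 4], [0, 0, 2.9], [0, 0, 0]], delta_rot=[[0, 0, 0], [0, 0, 0], [0, 0, 0], [0, 0, 0], [0, 0, 0], [0, 0, 0], [0, 0, 0], [0, 0, 0]], gripper=[1, 1, 1, 1, 1, 1, 1, 1])

```text
t: 10.7
eef_pos: [0.4864, 0.1105, 0.0548]
ee_rot: [-3.14, -0.004, 2.889]
force: [-0.5, -0.6, -0.1]
finger_gap: 0.999
finger_force: 0.0
```

Call:
send_rows(linear=[[0, 0, 0], [0, 0, 0], [0, 0, 0], [0, 0, 0], [0, 0, 0], [0, 0, 0]], delta_rot=[[0, 0, 0], [0, 0, 0], [0, 0, 0], [0, 0, 0], [0, 0, 0], [0, 0, 0]], gripper=[0.2, 0, -0.2, -0.2, -0.2, -0.2])

```text
t: 11.45
eef_pos: [0.4882, 0.1099, 0.0564]
ee_rot: [3.141, 0.0, 2.888]
force: [-0.7, 1.8, 3.2]
finger_gap: 0.538
finger_force: 15.0
```

Call:
send_rows(linear=[[0, 0, 0], [0, 0, 0], [0, 0, 0], [0, 0, 0], [0, 0, 0], [0, 0, 0], [0, 0, 0]], delta_rot=[[0, 0, 0.14], [0, 0, 0.14], [0, 0, 0.14], [0, 0, 0], [0, 0, 0], [0, 0, 0], [0, 0, 0]], gripper=[-0.2, -0.2, -0.2, -0.2, -0.2, 0.6, 1])

```text
t: 12.32
eef_pos: [0.4878, 0.1096, 0.0561]
ee_rot: [-3.141, -0.0, 2.469]
force: [0.2, -0.0, -0.5]
finger_gap: 0.705
finger_force: 0.0
```

Call:
send_rows(linear=[[0, 0, -4], [0, 0, -4], [0, 0, -4], [0, 0, -2.9], [-2, -4.3, 0], [-2, -4.3, 0], [-2.2, -4.35, 0], [0, 0, 0]], delta_rot=[[0, 0, 0], [0, 0, -0.14], [0, 0, -0.14], [0, 0, -0.14], [0, 0, 0], [0, 0, 0], [0, 0, 0], [0, 0, 0]], gripper=[1, 1, 1, 1, 1, 1, 1, 1])

```text
t: 13.32
eef_pos: [0.5157, -0.0337, 0.205]
ee_rot: [-3.141, -0.0, 2.885]
force: [0.1, 0.2, 0.0]
finger_gap: 1.0
finger_force: 0.0
```

Run:
```python
from h import *
p=cams.camera("wrist");p=cams.camera("wrist");pickle.dump(p,open("w4.pkl","wb"))
print(robot.sense()["eef_pos"])
hsv=cv2.cvtColor(p["image"],cv2.COLOR_RGB2HSV).astype(int);H,S,V=hsv[...,0],hsv[...,1],hsv[...,2]
def cen(m,x0,x1,y0,y1):
    q=np.zeros_like(m);q[y0:y1,x0:x1]=m[y0:y1,x0:x1];v,u=np.nonzero(q);return u.mean(),v.mean(),len(u)
r=cen(((H<6)|(H>174))&(S>140)&(V>60),303,327,140,163);y=cen((H>15)&(H<32)&(S>140)&(V>60),303,327,140,163)
g=cen((H>15)&(H<32)&(S>120)&(V>100),300,353,173,220);print(r,y,g)
ax=np.array([-np.sin(.205),np.cos(.205)])
a=wz(p,*r[:2],.017);b=wz(p,*y[:2],.017);print(a,b,(a-b)[:2]@ax,wz(p,*g[:2],.09))
A=cv2.resize(p["image"][135:215,295:365],None,fx=7,fy=7,interpolation=cv2.INTER_CUBIC)
cv2.imwrite("pics/g.png",A[:,:,::-1])
```

```text
[ 0.51518922 -0.03120161  0.20497835]
(np.float64(314.4375), np.float64(153.0625), 16) (np.float64(312.0), np.float64(147.33333333333334), 3) (np.float64(327.5485893416928), np.float64(194.84639498432603), 319)
[ 0.48504385 -0.03349894  0.017     ] [ 0.47804151 -0.03445725  0.017     ] -0.0004872055934583063 [ 0.51539391 -0.02745924  0.09      ]
```

View pics/g.png

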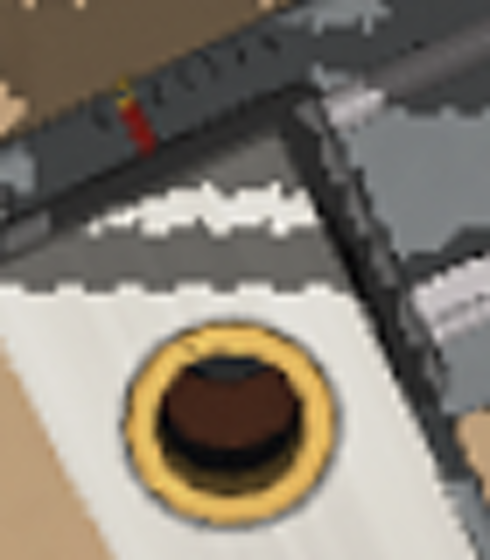

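Red now covers the yellow index, so the coil is aligned. The guide centre is about (.5158,-.0275). Going to the probe.

Call:
send_rows(linear=[[1.8, 4.6, 0], [1.8, 4.6, 0], [1.8, 4.6, 0], [1.8, 4.6, 0], [1.8, 4.6, 0], [1.8, 4.7, 0], [1.6, 4.7, 0], [0, 0, 0]], delta_rot=[[0, 0, 0], [0, 0, 0], [0, 0, 0], [0, 0, 0], [0, 0, 0], [0, 0, 0], [0, 0, 0], [0, 0, 0]], gripper=[1, 1, 1, 1, 1, 1, 1, 1])

```text
t: 14.42
eef_pos: [0.4751, 0.3171, 0.2049]
ee_rot: [3.141, -0.0, 2.893]
force: [0.8, -0.3, 0.4]
finger_gap: 1.0
finger_force: 0.0
```

Call:
send_rows(linear=[[0, 0, 0]], delta_rot=[[0, 0, 0]], gripper=[1])

```text
t: 14.55
eef_pos: [0.476, 0.3138, 0.205]
ee_rot: [-3.141, -0.0, 2.889]
force: [-0.5, 0.5, -0.9]
finger_gap: 1.004
finger_force: 0.0
```

Run:
```python
from h import *
p=cams.camera("wrist");pickle.dump(p,open("w5.pkl","wb"));save(p,"w5.png")
s=robot.sense();print(s["eef_pos"],s["ee_rot"])
for X in((.478,.3135,.135),(.478,.3135,.085),(.478,.3135,0)):print(wproj(p,X).round())
hsv=cv2.cvtColor(p["image"],cv2.COLOR_RGB2HSV).astype(int);H,S,V=hsv[...,0],hsv[...,1],hsv[...,2]
m=((H>105)&(H<128)&(S>130)&(V>40)).astype(np.uint8)
n,l,st,c=cv2.connectedComponentsWithStats(m)
for k in range(1,n):
    if st[k,4]>60: print(st[k],c[k])
print([(d["box"],d["p"]) for q in("probe","probe_rest") for d in cams.search_frame(p,q)[:2]])
```

```text
[0.47636426 0.31328823 0.20510388] [-3.14108773e+00 -3.24650923e-04  2.88822496e+00]
[323. 215.]
[323. 197.]
[323. 176.]
[311 188  22  34 438] [321.4109589  202.14611872]
[158 209  30  35 312] [173.8525641  226.56410256]
[243 256  72  42 606] [278.26072607 276.29867987]
[236 272  42  26 397] [259.20151134 286.53904282]
[256 326  17   8  67] [263.98507463 328.28358209]
[279 327  39  23 278] [298.41726619 335.98561151]
[([320.1, 202.2, 23.0, 39.7], 0.95), ([415.9, 124.4, 63.5, 55.4], 0.95), ([104.7, 150.2, 59.7, 51.8], 0.93)]
```

View pics/w5.png

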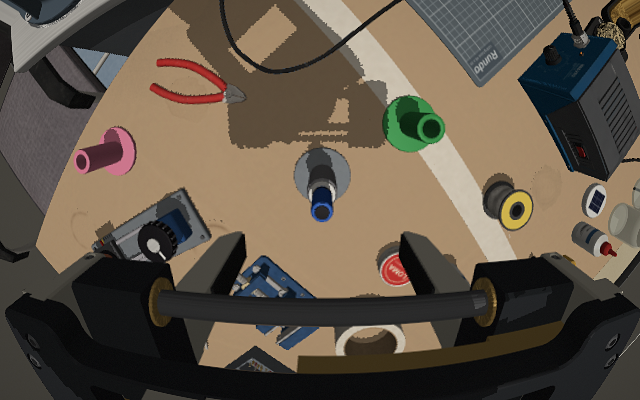

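Run:
```python
from h import *
from scipy.optimize import least_squares
p=pickle.load(open("w5.pkl","rb"))
th=np.linspace(0,6.28,120)
def box(c):
    P=np.array([wproj(p,(c[0]+.009*np.cos(t),c[1]+.009*np.sin(t),.135)) for t in th]);return np.array([P[:,0].min(),P[:,0].max(),P[:,1].max()])
o=np.array([310.5,332.5,221.5])
r=least_squares(lambda c:box(c)-o,[.478,.3135],diff_step=1e-3);print(r.x,r.fun)
```

```text
[0.47455902 0.31322262] [-0.55854005  0.55863579  0.01418091]
```

Call:
send_rows(linear=[[0.1, 0, 4], [0, 0, 4], [0, 0, 2.1], [0, 0, 0], [0, 0, 0]], delta_rot=[[0, 0, 0], [0, 0, 0], [0, 0, 0], [0, 0, 0], [0, 0, 0]], gripper=[1, 1, 1, 1, 0.2])

```text
t: 15.32
eef_pos: [0.4765, 0.3138, 0.1053]
ee_rot: [3.141, 0.001, 2.887]
force: [0.8, 0.3, 0.3]
finger_gap: 0.934
finger_force: 0.0
```

Call:
send_rows(linear=[[0, 0, 0], [0, 0, 0], [0, 0, 0], [0, 0, 0], [0, 0, 0], [0, 0, 0]], delta_rot=[[0, 0, 0], [0, 0, 0], [0, 0, 0], [0, 0, 0], [0, 0, 0], [0, 0, 0]], gripper=[-0.4, -0.8, -0.9, -0.9, -0.9, -0.9], grip_force=20)

```text
t: 16.08
eef_pos: [0.4758, 0.3139, 0.1042]
ee_rot: [-3.142, -0.0, 2.888]
force: [-0.4, 0.6, 1.0]
finger_gap: 0.299
finger_force: 0.0
```

Call:
send_rows(linear=[[0, 0, 0], [0, 0, 0], [0, 0, 0], [0, 0, 0]], delta_rot=[[0, 0, 0], [0, 0, 0], [0, 0, 0], [0, 0, 0]], gripper=[-0.9, -0.9, -0.9, -0.9])

```text
t: 16.58
eef_pos: [0.4758, 0.3139, 0.1042]
ee_rot: [-3.142, -0.0, 2.888]
force: [0.2, 0.1, -1.4]
finger_gap: 0.194
finger_force: 20.0
```

Call:
send_rows(linear=[[0, 0, -1.5], [0, 0, -2.5], [0, 0, -3], [0, 0, -3], [0, 0, -2], [0, 0, 0], [0, 0, 0]], delta_rot=[[0, 0, 0], [0, 0, 0], [0, 0, 0], [0, 0, 0], [0, 0, 0], [0, 0, 0], [0, 0, 0]], gripper=[-0.9, -0.9, -0.9, -0.9, -0.9, -0.9, -0.9])

```text
t: 17.45
eef_pos: [0.4755, 0.3137, 0.2237]
ee_rot: [-3.141, -0.001, 2.888]
force: [0.1, 0.6, -1.2]
finger_gap: 0.189
finger_force: 20.0
```

Run:
```python
from h import *
p=cams.camera("wrist");pickle.dump(p,open("w6.pkl","wb"));save(p,"w6.png")
s=robot.sense();print(s["eef_pos"],s["ee_rot"],s["finger_gap"],s["finger_force"])
e=s["eef_pos"]
for k in(125,105,75,70,45,0):print(k,wproj(p,(e[0],e[1],e[2]-.0942+k/1000)).round(1))
```

```text
[0.47546524 0.3136638  0.22342483] [-3.14066107e+00 -9.99938494e-04  2.88776428e+00] 0.19287495349264033 19.995667934417725
125 [323.1 281.5]
105 [323.  261.8]
75 [322.8 238.9]
70 [322.8 235.7]
45 [322.7 221.7]
0 [322.6 202.7]
```

View pics/w6.png

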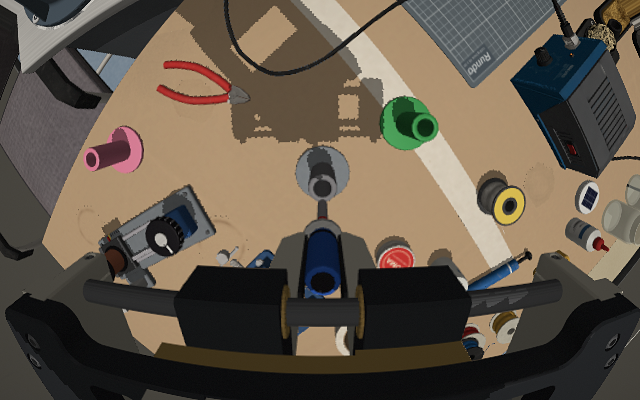

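The probe hangs upright with its tip at about (322,201), close to the predicted (322.6,202.7). Carrying it to the guide.

Call:
send_rows(linear=[[-0.8, -2, 0], [-1.6, -4.1, 0], [-1.8, -4.6, 0], [-1.8, -4.6, 0], [-1.8, -4.6, 0], [-1.8, -4.6, 0], [-1.6, -4.1, 0], [-0.9, -2.4, 0]], delta_rot=[[0, 0, 0], [0, 0, 0], [0, 0, 0], [0, 0, 0], [0, 0, 0], [0, 0, 0], [0, 0, 0], [0, 0, 0]], gripper=[-0.9, -0.9, -0.9, -0.9, -0.9, -0.9, -0.9, -0.9])

```text
t: 18.5
eef_pos: [0.5145, -0.0194, 0.2237]
ee_rot: [-3.141, -0.001, 2.886]
force: [0.7, -0.6, -0.7]
finger_gap: 0.188
finger_force: 20.0
```

Call:
send_rows(linear=[[-0.4, -1, 0], [0, 0, 1.5], [0, 0, 1], [0, 0, 0], [0, 0, 0], [0, 0, 0]], delta_rot=[[0, 0, 0], [0, 0, 0], [0, 0, 0], [0, 0, 0], [0, 0, 0], [0, 0, 0]], gripper=[-0.9, -0.9, -0.9, -0.9, -0.9, -0.9])

```text
t: 19.25
eef_pos: [0.5167, -0.027, 0.1996]
ee_rot: [3.142, 0.001, 2.888]
force: [0.5, 0.4, 0.1]
finger_gap: 0.188
finger_force: 20.0
```

Run:
```python
from h import *
p=cams.camera("wrist");pickle.dump(p,open("w7.pkl","wb"))
a=cams.camera("scene");pickle.dump(a,open("scene7.pkl","wb"))
s=robot.sense();print(s["eef_pos"],s["ee_rot"],s["finger_gap"],s["finger_force"])
e=s["eef_pos"]
print(wproj(p,(e[0],e[1],e[2]-.0942)),wproj(p,(.5158,-.0275,.09)))
A=cv2.resize(p["image"][160:230,290:360],None,fx=8,fy=8,interpolation=cv2.INTER_CUBIC)
u=proj(a,(.5158,-.0275,.1));x,y=int(u[0]),int(u[1]);print(x,y)
B=cv2.resize(a["image"][y-35:y+35,x-15:x+15],None,fx=8,fy=8,interpolation=cv2.INTER_CUBIC)
cv2.imwrite("pics/i.png",np.hstack([A,B])[:,:,::-1])
```

```text
[ 0.5166389  -0.02716362  0.19950613] [3.14155647e+00 5.38763511e-04 2.88795201e+00] 0.19396016065610241 19.995189607143402
[322.40258791 202.74687249] [321.77072777 196.81425069]
406 282
```

View pics/i.png

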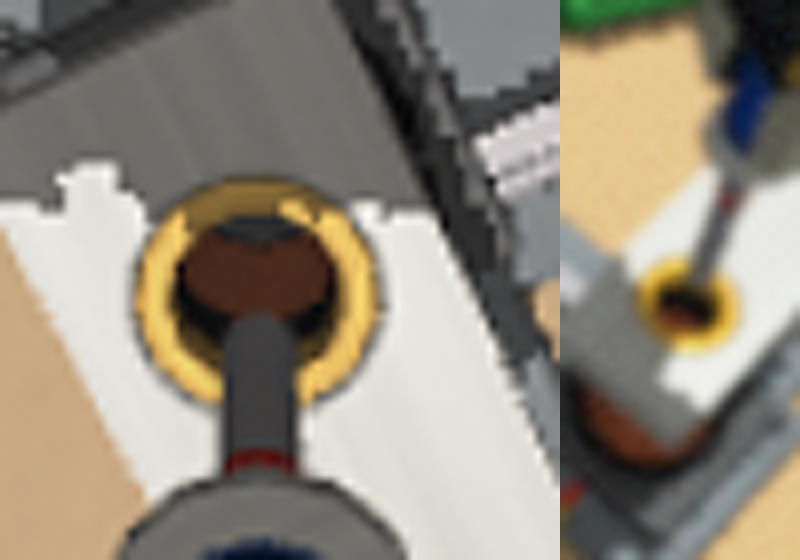

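Tip at crop (258,343) and guide centre at (258,293), which match the expected projections to within about 1 mm. I'll shift 1 mm in tool x and lower partway.

Call:
send_rows(linear=[[0.1, 0, 0], [0, 0, 0], [0, 0, 0.7], [0, 0, 0.7], [0, 0, 0.7], [0, 0, 0.4], [0, 0, 0], [0, 0, 0]], delta_rot=[[0, 0, 0], [0, 0, 0], [0, 0, 0], [0, 0, 0], [0, 0, 0], [0, 0, 0], [0, 0, 0], [0, 0, 0]], gripper=[-0.9, -0.9, -0.9, -0.9, -0.9, -0.9, -0.9, -0.9])

```text
t: 20.35
eef_pos: [0.5157, -0.027, 0.1744]
ee_rot: [-3.142, 0.0, 2.888]
force: [0.6, -0.3, -0.4]
finger_gap: 0.192
finger_force: 20.0
```

Call:
send_rows(linear=[[0, 0, 0.7], [0, 0, 0.7], [0, 0, 0.7], [0, 0, 0.7], [0, 0, 0.5], [0, 0, 0.2], [0, 0, 0], [0, 0, 0]], delta_rot=[[0, 0, 0], [0, 0, 0], [0, 0, 0], [0, 0, 0], [0, 0, 0], [0, 0, 0], [0, 0, 0], [0, 0, 0]], gripper=[-0.9, -0.9, -0.9, -0.9, -0.9, -0.9, -0.9, -0.9])

```text
t: 21.35
eef_pos: [0.5157, -0.027, 0.1394]
ee_rot: [3.142, 0.0, 2.888]
force: [-1.1, 0.5, -1.8]
finger_gap: 0.191
finger_force: 20.0
```

Run:
```python
from h import *
p=cams.camera("wrist");pickle.dump(p,open("w8.pkl","wb"))
a=cams.camera("scene")
s=robot.sense();print(s["eef_pos"],s["ee_rot"],s["force"],s["finger_force"])
e=s["eef_pos"]
print(wproj(p,(e[0],e[1],e[2]-.0942+.045)),wproj(p,(.5153,-.0275,.09)))
A=cv2.resize(p["image"][180:250,290:360],None,fx=8,fy=8,interpolation=cv2.INTER_CUBIC)
B=cv2.resize(a["image"][247:317,391:421],None,fx=8,fy=8,interpolation=cv2.INTER_CUBIC)
cv2.imwrite("pics/j.png",np.hstack([A,B])[:,:,::-1])
```

```text
[ 0.51562789 -0.02699929  0.13941042] [3.14156738e+00 3.31232500e-04 2.88779422e+00] [-0.02194351 -0.00173117 -0.60907604] 19.99528080224991
[322.76159643 221.81358442] [321.96925929 221.45939123]
```

View pics/j.png

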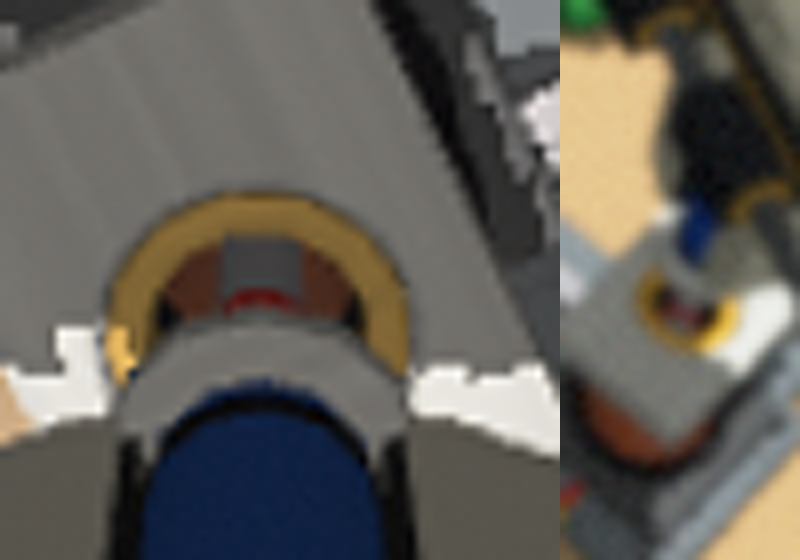

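The stem is centred in the bore (stem at crop column 260, hole at 258). The red ring sits where it is expected at the guide's top, and there is no contact force. Handing in.

```bash
python3 -c "
from plant import robot
print(robot.job_done())"
```

```text
the job is handed in; nothing more can be done
None
```

I cranked the coil under the guide and lowered the probe until its red ring was level with the guide's top. It was centred to about 1 mm with no sign of contact when I handed in at about 21 s; no verdict came back.

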